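# Pile the sweets plates into the stand's well

### The arm

A 6-joint arm with a two-finger parallel gripper is mounted at the origin on the work surface. World frame = base frame: x ahead of the robot, y to its left, z up, the work surface at z = 0. Lengths are in m, angles in rad, forces in N, time in s.
With the tool pointing down it reaches from about 0.35 to 0.775 m from the base axis. Payload 5.5 kg.
Tool frame: the origin (TCP) lies midway between the tips of the shut fingers; the grasp point (between the pads) lies 19 mm behind it; z points along the fingers, y is the line along which they close (so a half turn about z gives the same grasp; the last joint's range is limited). The gripper opens to 85 mm and grips with 20 to 120 N. Pads are 22 mm wide; open, the fingers measure 114 mm over their backs; the gripper's body (76 mm by 85 mm) begins 54 mm behind the grasp point. The pads swing forward as they close: fully open they stand 13 mm farther back than shut.
Start: joints at [1.126, 0.313, 0.046, 1.304, 0, 1.431], TCP at [0.173, 0.549, 0.231] pointing down, gripper open.
Joint ranges: [-2.76, 2.76], [-0.86, 1.69], [-1.03, 1.26], [-2.2, 2.34], [-1.47, 1.5], [-3.14, 3.14]. Speed limits (rad/s): [2.57, 2.57, 3.14, 3.14, 3.14, 3.14].

### API

Orientations are given as a unit quaternion [w, x, y, z].
In Python, from workcell import env gives the robot as it stands.
- The arm moves only by the tool move_arm, never from a script. Its argument "targets" is a list of rows, each a list of 3 entries, a list of its own where there are three numbers: the shift along the tool's x, y, z in mm, then the turn, a rotation vector about the tool's x, y, z in units of 10 degrees (1.0 is 10 degrees), then the closure, from -1 (fully open) to 1 (shut). In form: [[[dx, dy, dz], [ax, ay, az], gripper], ...]. A call has 1 to 5 rows; each row is the pose to reach, as a shift and turn from the pose commanded when the call began, along the tool's axes at that moment; what a row does not reach only later rows make up. A row lasts 1/8 s, in which the tool goes at most 62.5 mm and 10.7 degrees, less where a joint would pass 70% of its speed; a pose out of reach is approached as far as the arm can. A call with a gripper value outside its range is refused whole. The fingers move at their own pace and stop on an object; "squeeze" is the grip in N (left out, the last holds). Time passes only in rows, so rows that repeat a pose let the fingers close. It gives the time, the measured TCP pose, the force, the opening and the grip force at its end, in the units of the state.
- env.get_state(): the state, without advancing time (a new reading comes with each control period).
- env.read_camera(name): name is "scene" or "top"; returns a dict with "pixels" (400x640x3 uint8, red, green, blue), "fovy" (degrees; the focal length in pixels is half the picture's height over the tangent of half this angle, whatever the lens; pixels are square), "cx", "cy" (the principal point, pixels), "extrinsics" (4x4, takes a point from world to camera coordinates). Camera axes: x right, y up, looking along -z (the intrinsics and any distortion apply to the point x, -y, -z); pixel columns grow to the right and rows downward; lengths in m; the calibration is good to about 2 mm. A picture is of the moment at which its call begins. There is no depth.
- env.hand_in(): hands the job in; it is judged then, once.
Trained networks look in a picture, given as the dict that the camera call returned (one of the last four; its "shot" number tells which), for a name from the list of things; names that differ only in an ending like _2 or _b are one class to them, and where a whole thing is asked for, a point or a joint stands for the part that bears it (a point fixed in the world has none). Each returns a list of dicts, best first, with "confidence" (0 to 1); they miss things now and then, are a little off and sometimes report something else, mostly with a low value. They report only what shows in the picture. A call takes as long as a camera call. They do not tell look-alikes from the thing itself.
- env.spot_in(thing, picture): "centre" ([x, y, z] in m, in world coordinates, good to about 4 mm: the middle of the surface that is visible of it).
- env.regions_of(thing, picture): "mask" (400x640 bool, what is visible of it).
- env.landmark_of(thing, picture): "centre" ([x, y, z] in m, in world coordinates, good to about 4 mm: a listed point, or the origin of a listed thing).
The state is a dict: "clock": time; "joint_pos": joint angles; "qvel": joint speeds; "tau": joint torques, N m; "tcp_pos": TCP position; "orientation": TCP orientation; "wrist_force": force on the tool from outside, world axes, zero at the start; "ft_torque": the same for the moment, N m; "finger_gap": finger opening in m; "grip_force": force on a finger pad.
Only numpy, scipy, OpenCV 4.12 (cv2) and the standard library are available. Lean on these libraries where they do the work, as an engineer would, in place of code of your own. Each camera call takes 0.05 s, during which the arm holds its last target. There are 200 camera calls.

### The job

First take the black tea caddy off the plate it stands on and set it upright on the round cork mat. Then slide the two loose square plates, one after the other and without lifting them off the stand, over the deck's edge into the sunken well, so that all three plates lie flat in one square pile, and shut the well's lid fully over them. Leave the other things on the table where they are.

Things in the scene. Friction and masses are not known exactly. Their poses are not given: they have to be found in the camera images.
- stand: Light-wood stacking stand, fixed. Origin on the table under its middle; z up, x and y level, turning with its yaw. In its frame (mm), as in all entries: flat deck 30 high, x -110 to 60, y -235 to 85. A straight fence along the far side (inner face x = 60, top 44 high) runs on as the far wall of a sunken well beyond the deck's +y edge. A plate held against the fence has its centre at x = 15.
- well (a point): Centre of the well's floor (stand frame x 12.5, y 132.5, z 6). The well is 95 by 95, x -35 to 60, y 85 to 180, open towards the deck at y = 85; its floor lies 24 below the deck. End wall (inner face y = 180) and near wall (inner face x = -35) are 12 thick, 44 high. At its mouth the near wall flares outwards: a wing on the deck from about x -39, y 87 to x -54, y 62, top 44 high.
- plate_a: Square dark-wood sweets plate, 90 x 90 x 10 thick, flat slab, 60 to 130 g, loose on the deck. Origin: centre of its underside; x and y along its sides, z up. Too wide to grasp across. One of plate_a and plate_b lies near the well, the other farther along the deck.
- plate_b: Same plate as plate_a, also loose on the deck.
- plate_base: Same plate, already lying in the well on its floor: the bottom of the pile (its top is 16 high, 14 below the deck). Lying on it, the next plate's top is 26 high (4 below the deck) and the last one's is 36 high (6 above the deck).
- caddy: Black lacquered round tea caddy, lid closed and fixed, 60 across at its widest (from 40 to 56 above its underside), foot 48 across, 65 tall, 80 to 170 g. At the start it stands near the middle of plate_a. Origin: centre of its underside, z up.
- mat: Round cork mat, 100 across, 4 thick, fixed on the table to the robot's right. Origin: centre of its underside.
- lid (a joint): Angle (rad) of the well's wooden lid about a hinge along the stand's x, on the end wall at y 190, z 44: 0 = shut flat over the well, 1.57 = upright, 1.95 = end stop, leaning outwards (+y). Panel 116 wide, reaching 108 from the hinge, 8 thick; shut, its upper face is 54 high. The hinge is stiff: the lid stays at any angle, about 1.5 N at its free edge moves it.
- lid_edge (a point): Middle of the lid's free edge (mid-thickness), 108 from the hinge.
- bowl: Bystander, leave where it is: white tea bowl, 116 across, 75 tall, beyond the stand. Origin: centre of underside.
- whisk: Bystander, leave where it is: bamboo whisk standing upright on its handle, 42 across, 102 tall, beyond the stand. Origin: centre of underside.
- dish: Bystander, leave where it is: shallow black round dish, 72 across, 24 tall, to the robot's left. Origin: centre of underside.
- phone: Bystander, leave where it is: black phone lying flat, 150 x 72 x 9, close to the robot. Origin: centre of underside.
- tin: Bystander, leave where it is: metal tea tin, 70 across, 100 tall, to the robot's right. Origin: centre of underside.
- scoop: Bystander, leave where it is: bamboo tea scoop lying flat, about 175 long, 9 wide, close to the robot. Origin: under the middle of its handle.
Things that resemble listed ones, but are neither listed nor needed, are in the scene too. Leave any green or pink look-alike of the plate_base alone.

How it is judged:
On the way, in this order (a step that is already met when the one before it is completed fails the run):
1. the caddy stands released and upright on the cork mat (horizontal distance between caddy and mat below 0.03 m and angle between caddy's own z axis and vertical below 0.08 rad and height (world z) of caddy between 0 and 0.008 m and contact force between caddy and the fingers below 0.1 N), for 0.2 s.
2. one loose plate lies flat in the well on the bottom plate (((x of plate_a in the frame of stand between 0.0065 and 0.0185 m and y of plate_a in the frame of stand between 0.1265 and 0.1385 m and z of plate_a in the frame of stand below 0.019 m and angle between plate_a's own z axis and vertical below 0.05 rad) or (x of plate_b in the frame of stand between 0.0065 and 0.0185 m and y of plate_b in the frame of stand between 0.1265 and 0.1385 m and z of plate_b in the frame of stand below 0.019 m and angle between plate_b's own z axis and vertical below 0.05 rad))), for 0.2 s.
3. all three plates lie flat in the well (x of plate_a in the frame of stand between 0.0065 and 0.0185 m and y of plate_a in the frame of stand between 0.1265 and 0.1385 m and z of each of plate_a, plate_b in the frame of stand below 0.029 m and angle between each of plate_a, plate_b's own z axis and vertical below 0.05 rad and x of plate_b in the frame of stand between 0.0065 and 0.0185 m and y of plate_b in the frame of stand between 0.1265 and 0.1385 m), for 0.2 s.
4. the lid is shut (value of joint lid below 0.07 rad), for 0.2 s.
At the end, for the whole second after the job is handed in: All three plates at rest flat in the well, centres within 6 mm of its centre along each side and 7 mm of one another, square within 0.08 rad, level within 0.05 rad; lid shut within 0.07 rad; caddy upright, released and at rest on the mat, centre within 30 mm of the mat's (all of step 1 and all of step 3 and x of plate_base in the frame of stand between 0.0065 and 0.0185 m and y of plate_base in the frame of stand between 0.1265 and 0.1385 m and z of plate_base in the frame of stand below 0.029 m and angle between plate_base's own z axis and vertical below 0.05 rad and horizontal distance between plate_a and plate_b below 0.007 m and horizontal distance between each of plate_a, plate_b and plate_base below 0.007 m and angle between the x axis of each of plate_base, plate_a, plate_b and the x axis of stand, either way round below 0.08 rad and linear speed of each of plate_base, plate_a, plate_b, caddy below 0.02 m/s and value of joint lid below 0.07 rad); the robot touches nothing.
It fails at once if a plate is lifted off the stand (its centre more than 20 mm above the deck) (z of any of plate_base, plate_a, plate_b in the frame of stand above 0.05 m).
It fails at once if a plate is tipped steeply or turned over (angle between any of plate_base, plate_a, plate_b's own z axis and vertical above 0.6 rad).
It fails at once if the caddy is tipped over (angle between caddy's own z axis and vertical above 0.6 rad).
It fails at once if a bystander is moved more than 30 mm or knocked over (distance of any of bowl, whisk, dish, phone, tin, scoop from where it was at the start of the episode above 0.03 m or angle between any of bowl, whisk, dish, phone, tin, scoop's own z axis and vertical above 0.5 rad).
It also fails if it takes over 72 s, if anything falls off the work surface, if the arm or the gripper's body presses on something with over 40 N, if the wrist force passes 120 N, or if a joint passes its speed limit or range.

## Working session

There is one attempt and no reset: what is moved stays moved. The work goes in short steps, Python scripts to look and compute and a tool call to move; the robot and the scene stay as the last step left them, time stands still between calls to the robot, and variables do not carry over. Pictures are saved under pics/ and viewed, at most 10 in all, crops included, and the job is handed in when it is done.

Besides the shell and the picture viewer there is one more tool, called after "Emit:" by a JSON object that holds its "api" and its "payload", one argument or row to a line. move_arm: Moves the arm, as the interface text tells. Its arguments: {"type":"object","properties":{"targets":{"type":"array","items":{"type":"array"}},"squeeze":{"type":"number"}},"required":["targets"]}

```bash
mkdir -p pics
cat > h.py <<'E'
import numpy as np, cv2
from workcell import env
from scipy.spatial.transform import Rotation as R
def shot(cam,fn=None):
    p=env.read_camera(cam)
    if fn: cv2.imwrite('pics/'+fn,p['pixels'][:,:,::-1])
    return p
def ray(p,u,v):
    f=200/np.tan(np.radians(p['fovy'])/2); E=np.array(p['extrinsics'])
    d=E[:3,:3].T@np.array([(u-p['cx'])/f,-(v-p['cy'])/f,-1]); o=-E[:3,:3].T@E[:3,3]
    return o,d
def at(p,u,v,z):
    o,d=ray(p,u,v); return o+d*(z-o[2])/d[2]
def proj(p,X):
    f=200/np.tan(np.radians(p['fovy'])/2); E=np.array(p['extrinsics'])
    c=E[:3,:3]@np.array(X)+E[:3,3]; return np.array([p['cx']-f*c[0]/c[2],p['cy']+f*c[1]/c[2]])
def delta(pos,Rt=None):
    s=env.get_state();q=s['orientation'];r=R.from_quat([q[1],q[2],q[3],q[0]])
    d=r.inv().apply(np.array(pos)-s['tcp_pos'])*1000
    return d.round(1), None if Rt is None else (np.degrees((r.inv()*Rt).as_rotvec())/10).round(2)
E
python3 - <<'E'
from h import *
np.set_printoptions(precision=4,suppress=True)
print(env.get_state())
for c in ['top','scene']:
    p=shot(c,c+'0.png')
    print(c,p['fovy'],p['cx'],p['cy'],[k for k in p],np.array(p['extrinsics']))
    for t in ['stand','well','plate_a','plate_base','caddy','mat','lid_edge','bowl','whisk','dish','phone','tin','scoop']:
        try: print(t,[(np.round(d['centre'],3),round(d['confidence'],2)) for d in env.landmark_of(t,p)][:4])
        except Exception as e: print(t,e)
E
```

```text
{'clock': 0.0, 'joint_pos': array([1.1264, 0.314 , 0.045 , 1.3036, 0.    , 1.4312]), 'qvel': array([-0.    , -0.0008, -0.002 , -0.0007, -0.0012,  0.0011]), 'tau': array([  0.0009, -48.0623,  29.8535,   0.0194,  -0.0001,   0.    ]), 'tcp_pos': array([0.1723, 0.548 , 0.2304]), 'orientation': array([-0.0003,  0.1518,  0.9884, -0.0009]), 'wrist_force': array([ 1.147 , -0.5786, -0.2521]), 'ft_torque': array([0.016 , 0.0051, 0.0424]), 'grip_force': 0.0, 'finger_gap': 0.08540943282615236}
top 53.03688858791103 317.913608676613 198.54028775324463 ['pixels', 'fovy', 'cx', 'cy', 'extrinsics', 'shot'] [[-0.0041 -0.9997  0.0221 -0.0188]
 [ 0.9804  0.0003  0.1969 -0.549 ]
 [-0.1968  0.0225  0.9802 -1.0844]
 [ 0.      0.      0.      1.    ]]
stand [(array([ 0.551, -0.002,  0.006]), 0.84)]
well [(array([0.545, 0.128, 0.008]), 0.71), (array([ 0.549, -0.005,  0.001]), 0.16)]
plate_a [(array([ 0.562, -0.174,  0.032]), 0.8), (array([0.545, 0.13 , 0.01 ]), 0.73), (array([ 0.509, -0.008,  0.029]), 0.71)]
plate_base [(array([0.543, 0.13 , 0.01 ]), 0.92), (array([0.614, 0.3  , 0.004]), 0.61), (array([ 0.3
[... 976 characters left out ...]
.552, -0.171,  0.041]), 0.27)]
plate_base [(array([ 0.618,  0.302, -0.   ]), 0.81), (array([0.542, 0.133, 0.008]), 0.71), (array([ 0.347,  0.414, -0.002]), 0.64)]
caddy [(array([ 0.556, -0.17 ,  0.04 ]), 0.63)]
mat [(array([ 0.491, -0.387,  0.002]), 0.86)]
lid_edge [(array([0.531, 0.21 , 0.149]), 0.76)]
bowl [(array([ 0.791, -0.137, -0.004]), 0.67), (array([0.543, 0.131, 0.003]), 0.57)]
whisk [(array([ 0.769,  0.045, -0.001]), 0.74)]
dish [(array([0.489, 0.386, 0.   ]), 0.71)]
phone [(array([0.3  , 0.244, 0.002]), 0.76)]
tin [(array([ 0.671, -0.432, -0.004]), 0.8), (array([ 0.795, -0.136,  0.001]), 0.28)]
scoop [(array([ 0.294, -0.205, -0.004]), 0.6), (array([ 0.792, -0.135,  0.001]), 0.55)]
```

View pics/top0.png

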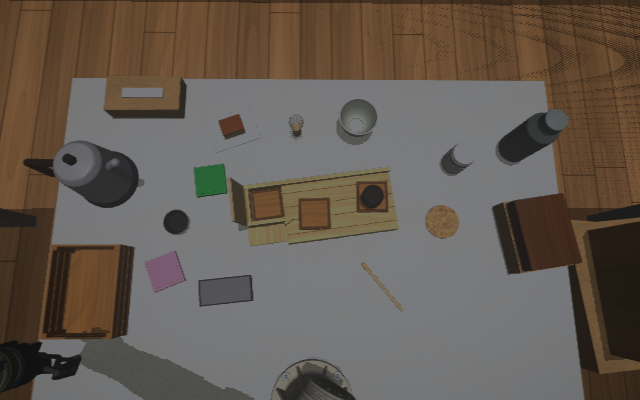

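View pics/scene0.png

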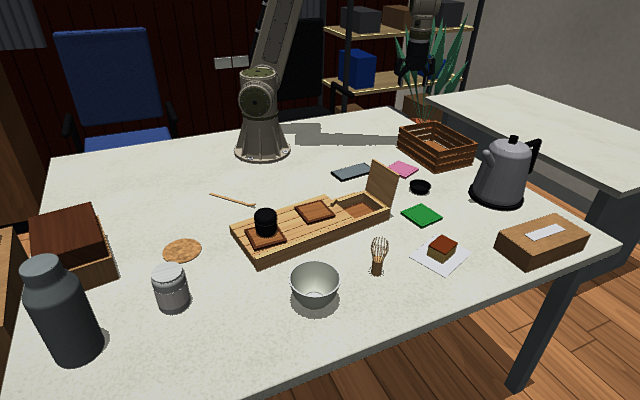

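Top view: the well plate is at about (267,204), the near loose plate (314,213), the caddy on the far plate (372,196), the mat (442,221) and the upright lid at about (238,200). The scene view agrees, with the lid leaning outward at (380,180). Next I measure yaw and positions.

Run:
```python
from h import *
np.set_printoptions(precision=4,suppress=True)
L={}
for c in ['top','scene','top','scene']:
    p=shot(c)
    for t,z in [('stand',.035),('plate_a',.04)]:
        for d in env.regions_of(t,p)[:3]:
            m=d['mask'].astype(np.uint8)
            cs=max(cv2.findContours(m,cv2.RETR_EXTERNAL,cv2.CHAIN_APPROX_NONE)[0],key=cv2.contourArea)[:,0]
            w=np.array([at(p,u,v,z)[:2] for u,v in cs],np.float32)
            r=cv2.minAreaRect(w); print(c,t,round(d['confidence'],2),np.round(r[0],4),np.round(r[1],3),round(r[2],1))
    for t in ['stand','well','plate_a','caddy','mat','lid_edge']:
        for d in env.landmark_of(t,p):
            if d['confidence']>.5: L.setdefault(t,[]).append(np.round(d['centre'],4))
for t in L: print(t); print(np.array(L[t]))
```

```text
top stand 0.85 [ 0.5293 -0.0046] [0.201 0.479] 4.5
top plate_a 0.92 [ 0.5102 -0.0074] [0.089 0.093] 89.9
top plate_a 0.65 [0.538  0.1274] [0.085 0.088] 8.2
top plate_a 0.58 [ 0.5599 -0.1749] [0.091 0.089] 90.0
scene stand 0.84 [0.5241 0.0572] [0.274 0.663] 18.0
scene stand 0.57 [ 0.3581 -0.214 ] [0.154 0.02 ] 40.4
scene plate_a 0.84 [ 0.5217 -0.0103] [0.102 0.096] 1.1
scene plate_a 0.68 [ 0.5701 -0.1782] [0.101 0.094] 1.2
top stand 0.92 [ 0.5308 -0.0032] [0.204 0.479] 4.5
top plate_a 0.78 [ 0.5105 -0.0066] [0.093 0.093] 2.3
top plate_a 0.65 [ 0.5599 -0.1749] [0.091 0.089] 90.0
top plate_a 0.16 [ 0.4866 -0.3731] [0.092 0.093] 86.7
scene stand 0.91 [0.5249 0.0598] [0.271 0.664] 18.1
scene stand 0.36 [ 0.3595 -0.2134] [0.157 0.019] 42.1
scene plate_a 0.89 [ 0.5708 -0.1787] [0.091 0.099] 89.3
scene plate_a 0.84 [ 0.5219 -0.0128] [0.105 0.095] 3.9
stand
[[ 0.5509 -0.0043  0.0004]
 [ 0.792  -0.137  -0.0004]
 [ 0.5481 -0.0017  0.0059]
 [ 0.5525 -0.0023  0.0031]
 [ 0.5502 -0.0022  0.0051]]
well
[[0.5453 0.1256 0.0085]
 [0.5392 0.1322 0.0074]
 [0.5426 0.1299 0.0087]
 [0.5404 0.1324 0.0047]]
plate_a
[[ 0.5631 -0.1729  0.0335]
 [ 0.5116 -0.0108  0.0299]
 [ 0.5142 -0.0069  0.0332]
 [ 0.5076 -0.0093  0.0284]
 [ 0.564  -0.1756  0.0339]
 [ 0.56   -0.1777  0.0304]
 [ 0.5157 -0.0078  0.0332]]
caddy
[[ 0.5517 -0.1681  0.038 ]
 [ 0.7684  0.0441  0.0005]
 [ 0.5556 -0.1675  0.0403]
 [ 0.5517 -0.1699  0.0386]]
mat
[[ 0.4915 -0.3832 -0.0025]
 [ 0.4896 -0.3866  0.002 ]
 [ 0.4925 -0.3849 -0.0049]
 [ 0.49   -0.3873  0.0006]
 [ 0.2988  0.2429  0.0012]]
lid_edge
[[0.5309 0.2041 0.1547]
 [0.5324 0.2073 0.1533]
 [0.5289 0.2048 0.1546]
 [0.5339 0.2075 0.1509]]
```

Run:
```python
import cv2
i=cv2.imread('pics/top0.png')[160:255,222:405]
i=cv2.convertScaleAbs(i,alpha=1.8,beta=10)
cv2.imwrite('pics/crop1.png',cv2.resize(i,None,fx=4,fy=4,interpolation=cv2.INTER_CUBIC))
```

```text
(no output)
```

View pics/crop1.png

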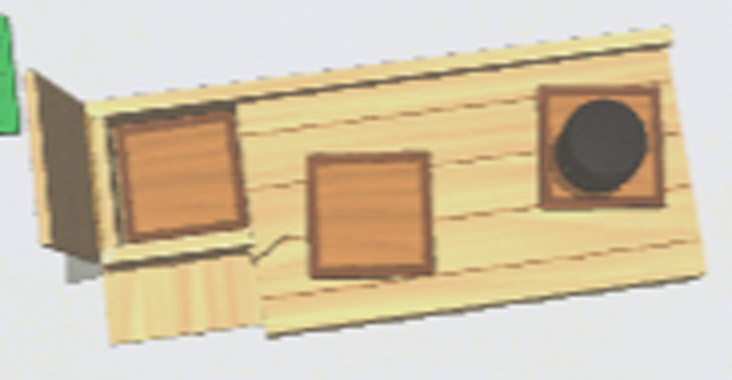

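Emit:
{"api": "move_arm", "payload": {
  "targets": [
    [[0,-60,0],[0,0,0],-1],
    [[0,-120,0],[0,0,0],-1]
  ]
}}

```text
clock: 3.45
tcp_pos: [0.1363, 0.433, 0.2305]
orientation: [-0.0, 0.152, 0.988, -0.001]
wrist_force: [-0.5, -0.5, 0.1]
finger_gap: 0.0855
grip_force: 0.0
```

The crop shows the fence's outer edge from (90,102) to (672,30) and the near deck edge from (268,337) to (705,277). The plates look nearly world-aligned, rotated against the stand.

Run:
```python
from h import *
p=shot('top')
g=lambda u,v,z: at(p,222+u/4-.4,160+v/4-.4,z)[:2]
for a,b in [((90,102,.044),(672,30,.044)),((240,102,.030),(668,50,.030)),((268,337,.03),(705,277,.03)),((105,262,.044),(250,240,.044)),((245,187,.03),(535,154,.03))]:
    A=g(*a);B=g(*b);d=A-B;print(A.round(4),B.round(4),np.degrees(np.arctan2(-d[0],d[1])))
print('deck right near/far',g(705,277,.03),g(668,50,.03))
for n,q,z in [('pb',[(308,153),(431,151),(434,275),(309,277)],.04),('pa',[(541,88),(661,85),(664,205),(541,208)],.04),('base',[(116,125),(233,109),(247,230),(128,242)],.016)]:
    P=np.array([g(u,v,z) for u,v in q]);d=P[0]-P[1];e=P[3]-P[2]
    print(n,P.mean(0).round(4),[np.degrees(np.arctan2(-x[0],x[1])).round(1) for x in(d,e)],np.linalg.norm(d))
s=env.get_state();print(s['clock'],delta([.554,-.169,.062]))
```

```text
[0.5905 0.1921] [ 0.6451 -0.2304] 7.360555187569282
[0.594  0.0854] [ 0.6338 -0.2298] 7.199406979516655
[0.4229 0.0633] [ 0.4652 -0.2499] 7.694547107888312
[0.4747 0.1779] [0.4902 0.076 ] 8.689019370591774
[0.5309 0.081 ] [ 0.5553 -0.1295] 6.609984729580933
deck right near/far [ 0.46518572 -0.24992809] [ 0.63377782 -0.22979667]
pb [ 0.5099 -0.0095] [np.float64(1.0), np.float64(0.8)] 0.08860010177396023
pa [ 0.5592 -0.1769] [np.float64(1.5), np.float64(1.4)] 0.08781619953365381
base [0.5416 0.1287] [np.float64(8.1), np.float64(5.8)] 0.08655026850507964
3.5 (array([-580.7, -436.4,  171.5]), None)
```

Emit:
{"api": "move_arm", "payload": {
  "targets": [
    [[-58,-22,0],[0,0,-0.5],-1],
    [[-116,-45,0],[0,0,-1],-1],
    [[-174,-68,0],[0,0,-1.5],-1],
    [[-232,-90,0],[0,0,-2],-1],
    [[-290,-115,0],[0,0,-2.5],-1]
  ]
}}

```text
clock: 4.12
tcp_pos: [0.3799, 0.2365, 0.2318]
orientation: [0.001, -0.067, 0.998, 0.0]
wrist_force: [0.3, 0.9, -0.6]
finger_gap: 0.0855
grip_force: 0.0
```

Run:
```python
from h import *
s=env.get_state();print(s['clock'],s['tcp_pos'],s['orientation'],s['joint_pos'],delta([.554,-.169,.15],R.from_euler('z',7.4,degrees=True)*R.from_quat([0,1,0,0])))
```

```text
4.125 [0.37994724 0.23650101 0.23176932] [ 7.14381339e-04 -6.72008170e-02  9.97739141e-01  3.83856729e-04] [ 3.76846541e-01  6.52510821e-02 -2.59897441e-01  1.24405307e+00
  2.95908673e-04  2.42343734e-01] (array([-118. , -425.2,   81.7]), array([0.  , 0.01, 0.03]))
```

Emit:
{"api": "move_arm", "payload": {
  "targets": [
    [[-17,-61,0],[0,0,0],-1],
    [[-34,-122,0],[0,0,0],-1],
    [[-51,-183,0],[0,0,0],-1],
    [[-68,-244,10],[0,0,0],-1],
    [[-85,-304,30],[0,0,0],-1]
  ]
}}

```text
clock: 4.75
tcp_pos: [0.5013, -0.0487, 0.2041]
orientation: [0.002, -0.065, 0.998, -0.0]
wrist_force: [1.6, 1.7, 0.3]
finger_gap: 0.0855
grip_force: 0.0
```

Emit:
{"api": "move_arm", "payload": {
  "targets": [
    [[-17,-60,25],[0,0,0],-1],
    [[-33,-121,51],[0,0,0],-1],
    [[-33,-121,51],[0,0,0],-1]
  ]
}}

```text
clock: 5.12
tcp_pos: [0.5485, -0.1651, 0.15]
orientation: [-0.001, -0.064, 0.998, 0.0]
wrist_force: [-0.3, 0.4, -0.6]
finger_gap: 0.0854
grip_force: 0.0
```

Run:
```python
from h import *
for c in ['top','scene']:
    p=shot(c,c+'1.png')
    print([(d['centre'],d['confidence']) for d in env.landmark_of('caddy',p)][:2])
s=env.get_state();print(s['clock'],s['tcp_pos'],delta([.554,-.169,.062],R.from_euler('z',7.4,degrees=True)*R.from_quat([0,1,0,0])))
```

```text
[]
[([0.5543, -0.1668, 0.0415], 0.67)]
5.325 [ 0.54804821 -0.16108669  0.15273433] (array([-4.9, -8.7, 90.7]), array([ 0.  , -0.  ,  0.02]))
```

View pics/scene1.png

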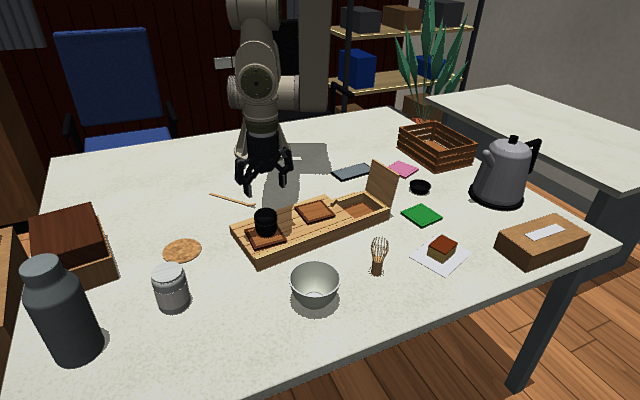

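The gripper is above the caddy (tips at about (265,185), caddy (265,222)), and nothing has been disturbed.

Emit:
{"api": "move_arm", "payload": {
  "targets": [
    [[0,0,10],[0,0,0],-1],
    [[0,0,10],[0,0,0],-1]
  ]
}}

```text
clock: 5.58
tcp_pos: [0.5477, -0.1605, 0.142]
orientation: [-0.0, -0.067, 0.998, 0.0]
wrist_force: [-0.5, 0.4, 0.7]
finger_gap: 0.0854
grip_force: 0.0
```

Run:
```python
from h import *
s=env.get_state();print(s['clock'],s['tcp_pos'],s['qvel'],delta([.554,-.168,.062]))
```

```text
5.575 [ 0.54765183 -0.1605187   0.14203114] [-0.00506499 -0.00148472  0.01783601  0.01232601  0.00013929 -0.00149847] (array([-5.3, -8.3, 80. ]), None)
```

Emit:
{"api": "move_arm", "payload": {
  "targets": [
    [[-5,-8,10],[0,0,0],-1],
    [[-5,-8,45],[0,0,0],-1],
    [[-5,-8,80],[0,0,0],-1],
    [[-5,-8,80],[0,0,0],-1]
  ]
}}

```text
clock: 6.08
tcp_pos: [0.5521, -0.1683, 0.0594]
orientation: [-0.003, -0.066, 0.998, 0.001]
wrist_force: [0.1, 0.8, 0.3]
finger_gap: 0.0854
grip_force: 0.0
```

Emit:
{"api": "move_arm", "payload": {
  "targets": [
    [[0,0,0],[0,0,0],0],
    [[0,0,0],[0,0,0],0.5],
    [[0,0,0],[0,0,0],1],
    [[0,0,0],[0,0,0],1]
  ],
  "squeeze": 25
}}

```text
clock: 6.58
tcp_pos: [0.5556, -0.1698, 0.064]
orientation: [0.002, -0.066, 0.998, -0.001]
wrist_force: [0.1, -0.1, 6.9]
finger_gap: 0.058
grip_force: 27.5
```

Emit:
{"api": "move_arm", "payload": {
  "targets": [
    [[0,0,-10],[0,0,0],1],
    [[0,0,-30],[0,0,0],1],
    [[0,0,-70],[0,0,0],1],
    [[0,0,-70],[0,0,0],1]
  ]
}}

```text
clock: 7.08
tcp_pos: [0.5563, -0.1701, 0.136]
orientation: [0.003, -0.066, 0.998, -0.001]
wrist_force: [-0.2, 0.1, -1.1]
finger_gap: 0.0581
grip_force: 27.5
```

Run:
```python
from h import *
s=env.get_state();print(s['clock'],s['tcp_pos'],s['finger_gap'],s['grip_force'],s['wrist_force'])
p=shot('scene','s2.png'); cv2.imwrite('pics/s2c.png',cv2.resize(p['pixels'][100:280,130:430,::-1],None,fx=2.5,fy=2.5))
for t in ['caddy','mat','plate_a']: print(t,[(d['centre'],d['confidence']) for d in env.landmark_of(t,p)][:3])
print(delta([.491,-.3855,.11]))
```

```text
7.075 [ 0.55627188 -0.17014725  0.13595188] 0.058088831727351825 27.48451065388508 [-0.19863682  0.12444903 -1.14941806]
caddy [([0.5527, -0.1703, 0.1112], 0.84), ([0.4887, 0.3858, 0.0019], 0.63)]
mat [([0.4866, -0.3894, 0.0035], 0.56)]
plate_a [([0.5126, -0.0076, 0.0333], 0.81), ([0.558, -0.1781, 0.0302], 0.77)]
(array([  90.2, -206.7,   21.1]), None)
```

View pics/s2c.png

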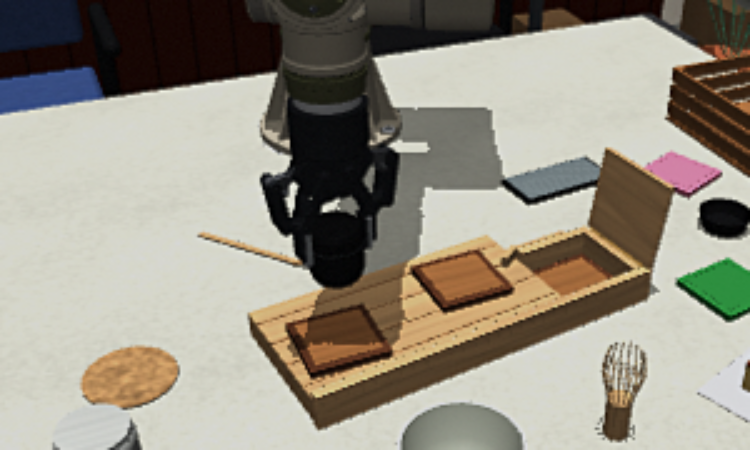

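The caddy is held upright at crop (338,250), clear of the plate. Now to the mat.

Emit:
{"api": "move_arm", "payload": {
  "targets": [
    [[22,-50,0],[0,0,0],1],
    [[44,-100,0],[0,0,0],1],
    [[66,-150,0],[0,0,0],1],
    [[84,-190,20],[0,0,0],1],
    [[90,-207,50],[0,0,0],1]
  ]
}}

```text
clock: 7.9
tcp_pos: [0.4912, -0.389, 0.0813]
orientation: [0.0, -0.064, 0.998, -0.0]
wrist_force: [-0.2, 0.3, -2.0]
finger_gap: 0.0582
grip_force: 27.6
```

Emit:
{"api": "move_arm", "payload": {
  "targets": [
    [[0,0,0],[0,0,0],1],
    [[0,0,20],[0,0,0],1]
  ]
}}

```text
clock: 8.15
tcp_pos: [0.4928, -0.3863, 0.0631]
orientation: [0.001, -0.066, 0.998, -0.0]
wrist_force: [0.0, -0.0, -2.3]
finger_gap: 0.0578
grip_force: 27.8
```

Run:
```python
from h import *
s=env.get_state();print(s['clock'],s['tcp_pos'],s['finger_gap'],s['grip_force'],s['wrist_force'])
p=shot('scene')
for t in ['caddy','mat']: print(t,[(d['centre'],d['confidence']) for d in env.landmark_of(t,p)][:3])
print(delta([.491,-.3855,.03]))
```

```text
8.15 [ 0.49281669 -0.38627897  0.06305859] 0.05783256637645673 27.77443039143691 [ 1.75281243e-03 -1.93693077e-02 -2.33112292e+00]
caddy [([0.4953, -0.3857, 0.0399], 0.85), ([0.5592, -0.1769, 0.0304], 0.63), ([0.5452, 0.131, 0.0065], 0.4)]
mat [([0.4916, -0.3858, -0.0007], 0.93)]
(array([ 0.8, -1. , 31.6]), None)
```

Emit:
{"api": "move_arm", "payload": {
  "targets": [
    [[1,0,25],[0,0,0],1],
    [[1,0,32],[0,0,0],1],
    [[1,0,35],[0,0,0],1],
    [[1,0,35],[0,0,0],1]
  ]
}}

```text
clock: 8.8
tcp_pos: [0.4918, -0.3865, 0.0284]
orientation: [0.0, -0.066, 0.998, -0.0]
wrist_force: [0.6, -0.0, -1.1]
finger_gap: 0.0583
grip_force: 27.7
```

Emit:
{"api": "move_arm", "payload": {
  "targets": [
    [[0,0,1.5],[0,0,0],1],
    [[0,0,1.5],[0,0,0],1]
  ]
}}

```text
clock: 9.05
tcp_pos: [0.492, -0.3868, 0.0281]
orientation: [0.001, -0.066, 0.998, -0.001]
wrist_force: [-2.1, 3.4, 7.5]
finger_gap: 0.0579
grip_force: 28.6
```

Emit:
{"api": "move_arm", "payload": {
  "targets": [
    [[0,0,0.5],[0,0,0],1],
    [[0,0,0.5],[0,0,0],1]
  ]
}}

```text
clock: 9.3
tcp_pos: [0.492, -0.3867, 0.0281]
orientation: [0.001, -0.066, 0.998, -0.001]
wrist_force: [-2.3, 4.6, 11.6]
finger_gap: 0.058
grip_force: 28.8
```

Emit:
{"api": "move_arm", "payload": {
  "targets": [
    [[0,0,-1.5],[0,0,0],0.3],
    [[0,0,-1.5],[0,0,0],-1],
    [[0,0,-1.5],[0,0,0],-1],
    [[0,0,-15],[0,0,0],-1],
    [[0,0,-60],[0,0,0],-1]
  ]
}}

```text
clock: 9.93
tcp_pos: [0.4896, -0.3849, 0.0838]
orientation: [-0.002, -0.066, 0.998, 0.002]
wrist_force: [0.6, -0.3, -0.2]
finger_gap: 0.0857
grip_force: 0.0
```

Emit:
{"api": "move_arm", "payload": {
  "targets": [
    [[0,0,-60],[0,0,0],-0.2],
    [[0,50,-60],[0,0,0],0],
    [[0,100,-60],[0,0,0],0]
  ]
}}

```text
clock: 10.3
tcp_pos: [0.4787, -0.2873, 0.1474]
orientation: [0.001, -0.065, 0.998, -0.001]
wrist_force: [-0.6, -0.2, -0.5]
finger_gap: 0.0423
grip_force: 0.0
```

Run:
```python
from h import *
s=env.get_state();print(s['clock'],s['tcp_pos'],s['finger_gap'],s['wrist_force'],s['joint_pos'])
for c in ['scene','top']:
    p=shot(c)
    for t in ['caddy','plate_a']: print(t,[(d['centre'],round(d['confidence'],2)) for d in env.landmark_of(t,p)][:3])
```

```text
10.3 [ 0.47868714 -0.28730519  0.14737414] 0.04225415613568919 [-0.61717868 -0.17217785 -0.53733554] [-6.84510220e-01  3.16510574e-01 -1.58586663e-01  1.09218198e+00
  2.90542621e-04 -8.14621677e-01]
caddy [([0.4916, -0.3846, 0.0063], 0.61), ([0.543, 0.1348, 0.0055], 0.21)]
plate_a [([0.5594, -0.1753, 0.0325], 0.58), ([0.5119, -0.0054, 0.0329], 0.55)]
caddy []
plate_a [([0.5623, -0.1728, 0.0316], 0.74), ([0.5086, -0.0114, 0.0303], 0.62)]
```

```bash
cat >> h.py <<'E'
O=np.array([.547,-.003]);Y=np.radians(7.4)
def sw(x,y): return O+np.array([[np.cos(Y),-np.sin(Y)],[np.sin(Y),np.cos(Y)]])@np.array([x,y])/1000
def ws(p): return (np.array([[np.cos(Y),np.sin(Y)],[-np.sin(Y),np.cos(Y)]])@(np.array(p)[:2]-O)*1000).round(1)
def rt(a=0): return R.from_euler('z',7.4+a,degrees=True)*R.from_quat([0,1,0,0])
def go(x,y,z,a=0): return delta([*sw(x,y),z/1000],rt(a))
def st():
    s=env.get_state();print(s['clock'],'stand',ws(s['tcp_pos']),s['tcp_pos'][2].round(4),'gap',s['finger_gap'].round(4),'F',s['wrist_force'].round(1))
E
python3 -c "
from h import *
st();print(go(-108,0,100))"
```

```text
Traceback (most recent call last):
  File "h.py", line 27, in st
    s=env.get_state();print(s['clock'],'stand',ws(s['tcp_pos']),s['tcp_pos'][2].round(4),'gap',s['finger_gap'].round(4),'F',s['wrist_force'].round(1))
                                                                                               ^^^^^^^^^^^^^^^^^^^^^
AttributeError: 'float' object has no attribute 'round'
```

```bash
sed -i "s/s\['finger_gap'\].round(4)/round(s['finger_gap'],4)/" h.py
python3 -c "
from h import *
st();print(go(-108,0,100))"
```

```text
10.6 stand [-104.4 -274.1] 0.146 gap 0.0429 F [ 0.4 -0.2 -0.5]
(array([  3.1, 274.2,  45.6]), array([-0.01,  0.01,  0.01]))
```

Emit:
{"api": "move_arm", "payload": {
  "targets": [
    [[-11,50,20],[0,0,0],0],
    [[-20,100,60],[0,0,0],0],
    [[-20,100,100],[0,0,0],0],
    [[-20,100,111],[0,0,0],0],
    [[-20,100,111],[0,0,0],0]
  ]
}}

```text
clock: 11.22
tcp_pos: [0.485, -0.1866, 0.0342]
orientation: [-0.0, -0.065, 0.998, 0.0]
wrist_force: [-0.5, -0.2, -0.1]
finger_gap: 0.0428
grip_force: 0.0
```

```bash
python3 -c "
from h import *
st();print(go(-41,-173,32))"
```

```text
11.225 stand [ -85.1 -174.1] 0.0342 gap 0.0428 F [-0.5 -0.2 -0.1]
(array([-44.1,   1. ,   2.2]), array([ 0.  , -0.  ,  0.01]))
```

Emit:
{"api": "move_arm", "payload": {
  "targets": [
    [[0,0,4],[0,0,0],0],
    [[-10,0,4],[0,0,0],0],
    [[-20,0,4],[0,0,0],0],
    [[-30,0,4],[0,0,0],0],
    [[-38,0,4],[0,0,0],0]
  ]
}}

```text
clock: 11.85
tcp_pos: [0.5233, -0.1804, 0.0305]
orientation: [0.0, -0.066, 0.998, -0.0]
wrist_force: [-1.8, 0.9, 0.4]
finger_gap: 0.0423
grip_force: 0.7
```

Emit:
{"api": "move_arm", "payload": {
  "targets": [
    [[-3,0,0],[0,0,0],0],
    [[-5,0,0],[0,0,0],0],
    [[-5,0,0],[0,0,0],0]
  ]
}}

```text
clock: 12.22
tcp_pos: [0.5275, -0.1796, 0.0302]
orientation: [0.0, -0.066, 0.998, 0.0]
wrist_force: [-1.0, 0.5, -0.0]
finger_gap: 0.0428
grip_force: 0.0
```

```bash
python3 -c "
from h import *
st()
p=shot('top')
print([(ws(d['centre']),d['centre'][2]) for d in env.landmark_of('plate_a',p)][:3])
"
```

```text
12.225 stand [ -42.1 -172.7] 0.0302 gap 0.0428 F [-1.   0.5 -0. ]
[(array([  17.3, -165.7]), 0.034), (array([-37.1,  -1.5]), 0.0308)]
```

Emit:
{"api": "move_arm", "payload": {
  "targets": [
    [[-2,0,0],[0,0,0],0],
    [[-4,0,0],[0,0,0],0],
    [[-4,0,0],[0,0,0],0]
  ]
}}

```text
clock: 12.7
tcp_pos: [0.529, -0.1796, 0.0302]
orientation: [-0.002, -0.065, 0.998, -0.0]
wrist_force: [-8.0, -2.2, 6.0]
finger_gap: 0.0426
grip_force: 4.1
```

Emit:
{"api": "move_arm", "payload": {
  "targets": [
    [[8,0,0],[0,0,0],0],
    [[50,20,-25],[0,0,0],0],
    [[66,70,-25],[0,0,0],0],
    [[66,125,-25],[0,0,0],0],
    [[66,173,-25],[0,0,0],0]
  ]
}}

```text
clock: 13.32
tcp_pos: [0.443, -0.015, 0.0557]
orientation: [0.001, -0.065, 0.998, 0.0]
wrist_force: [0.2, -0.6, -0.7]
finger_gap: 0.0427
grip_force: 0.0
```

Emit:
{"api": "move_arm", "payload": {
  "targets": [
    [[0,0,12],[0,0,0],0],
    [[0,0,25],[0,0,0],0],
    [[0,0,25],[0,0,0],0]
  ]
}}

```text
clock: 13.7
tcp_pos: [0.4426, -0.0172, 0.0291]
orientation: [-0.001, -0.065, 0.998, 0.0]
wrist_force: [-0.7, -0.1, 0.0]
finger_gap: 0.0426
grip_force: 0.0
```

```bash
python3 -c "
from h import *
st();print(go(-41,0,31))"
```

```text
13.7 stand [-105.3   -0.6] 0.0291 gap 0.0426 F [-0.7 -0.1  0. ]
(array([-64.3,   0.6,  -2.1]), array([ 0.  , -0.01,  0.  ]))
```

Emit:
{"api": "move_arm", "payload": {
  "targets": [
    [[-13,0,-1.5],[0,0,0],0],
    [[-25,0,-1.5],[0,0,0],0],
    [[-37,0,-1.5],[0,0,0],0],
    [[-49,0,-1.5],[0,0,0],0],
    [[-58,0,-1.5],[0,0,0],0]
  ]
}}

```text
clock: 14.32
tcp_pos: [0.5018, -0.0087, 0.0319]
orientation: [0.0, -0.066, 0.998, 0.0]
wrist_force: [-1.9, 0.3, -0.2]
finger_gap: 0.043
grip_force: 0.5
```

Emit:
{"api": "move_arm", "payload": {
  "targets": [
    [[-4,0,0],[0,0,0],0],
    [[-8,0,0],[0,0,0],0],
    [[-8,0,0],[0,0,0],0]
  ]
}}

```text
clock: 14.7
tcp_pos: [0.506, -0.0079, 0.0314]
orientation: [-0.003, -0.066, 0.998, -0.0]
wrist_force: [-6.9, -1.7, 4.2]
finger_gap: 0.0431
grip_force: 3.4
```

```bash
python3 -c "
from h import *
st()"
```

```text
14.7 stand [-41.3   0.4] 0.0314 gap 0.0431 F [-6.9 -1.7  4.2]
```

Emit:
{"api": "move_arm", "payload": {
  "targets": [
    [[8,0,0],[0,0,0],0],
    [[8,-5,-50],[0,0,1],0],
    [[-15,-30,-60],[0,0,2],0],
    [[-35,-60,-60],[0,0,3],0],
    [[-53,-80,-60],[0,0,4],0]
  ]
}}

```text
clock: 15.32
tcp_pos: [0.573, -0.0813, 0.0925]
orientation: [0.001, 0.283, 0.959, 0.0]
wrist_force: [-0.0, -0.1, -0.5]
finger_gap: 0.0428
grip_force: 0.0
```

Emit:
{"api": "move_arm", "payload": {
  "targets": [
    [[0,0,0],[0,0,1],0],
    [[0,0,0],[0,0,2],0],
    [[0,0,0],[0,0,3],0],
    [[0,0,0],[0,0,4],0],
    [[0,0,0],[0,0,5],0]
  ]
}}

```text
clock: 15.95
tcp_pos: [0.5718, -0.0801, 0.0919]
orientation: [0.0, 0.661, 0.75, 0.0]
wrist_force: [-0.0, -0.3, 0.4]
finger_gap: 0.0424
grip_force: 0.0
```

```bash
python3 -c "
from h import *
st();print(go(12,-80,32,-90))"
```

```text
15.95 stand [ 14.6 -79.7] 0.0919 gap 0.0424 F [-0.  -0.3  0.4]
(array([-0.4, -2.7, 59.9]), array([ 0.01, -0.  , -0.02]))
```

Emit:
{"api": "move_arm", "payload": {
  "targets": [
    [[0,-2.5,30],[0,0,0],0],
    [[0,-2.5,60],[0,0,0],0],
    [[0,-2.5,60],[0,0,0],0]
  ]
}}

```text
clock: 16.32
tcp_pos: [0.5683, -0.0802, 0.0305]
orientation: [-0.001, 0.659, 0.752, -0.0]
wrist_force: [-0.1, -0.2, 0.1]
finger_gap: 0.0424
grip_force: 0.0
```

Emit:
{"api": "move_arm", "payload": {
  "targets": [
    [[10,0,0],[0,0,0],0],
    [[22,0,0],[0,0,0],0],
    [[34,0,0],[0,0,0],0],
    [[46,0,0],[0,0,0],0],
    [[58,0,0],[0,0,0],0]
  ]
}}

```text
clock: 16.95
tcp_pos: [0.5618, -0.0221, 0.0322]
orientation: [0.0, 0.659, 0.752, 0.0]
wrist_force: [-0.4, -1.3, 1.0]
finger_gap: 0.0426
grip_force: 0.5
```

```bash
python3 -c "
from h import *
st()
p=shot('top');print(go(12,75,32,-90))
print([(ws(d['centre']),d['centre'][2]) for d in env.landmark_of('plate_a',p)][:3])"
```

```text
16.95 stand [ 12.2 -20.8] 0.0322 gap 0.0426 F [-0.4 -1.3  1. ]
(array([94.3,  0.6,  0.1]), array([-0.  , -0.01,  0.02]))
[(array([  19. , -164.1]), 0.0358), (array([227.4,  22.5]), 0.0007)]
```

Emit:
{"api": "move_arm", "payload": {
  "targets": [
    [[14,0,0],[0,0,0],0],
    [[28,0,0],[0,0,0],0],
    [[42,0,0],[0,0,0],0],
    [[54,0,0],[0,0,0],0],
    [[66,0,0],[0,0,0],0]
  ]
}}

```text
clock: 17.68
tcp_pos: [0.5529, 0.0433, 0.0319]
orientation: [0.0, 0.659, 0.752, 0.0]
wrist_force: [-0.7, -1.4, 0.5]
finger_gap: 0.0422
grip_force: 0.5
```

Emit:
{"api": "move_arm", "payload": {
  "targets": [
    [[8,0,0],[0,0,0],0],
    [[16,0,0],[0,0,0],0],
    [[23,0,0],[0,0,0],0],
    [[28,0,0],[0,0,0],0],
    [[28,0,0],[0,0,0],0]
  ]
}}

```text
clock: 18.3
tcp_pos: [0.5493, 0.0706, 0.0319]
orientation: [-0.0, 0.659, 0.752, 0.0]
wrist_force: [-0.5, -0.6, 0.2]
finger_gap: 0.0426
grip_force: 0.0
```

```bash
python3 -c "
from h import *
st()
p=shot('scene','s3.png')
cv2.imwrite('pics/s3c.png',cv2.resize(p['pixels'][130:280,210:430,::-1],None,fx=3,fy=3))
"
```

```text
18.3 stand [11.7 72.7] 0.0319 gap 0.0426 F [-0.5 -0.6  0.2]
```

View pics/s3c.png

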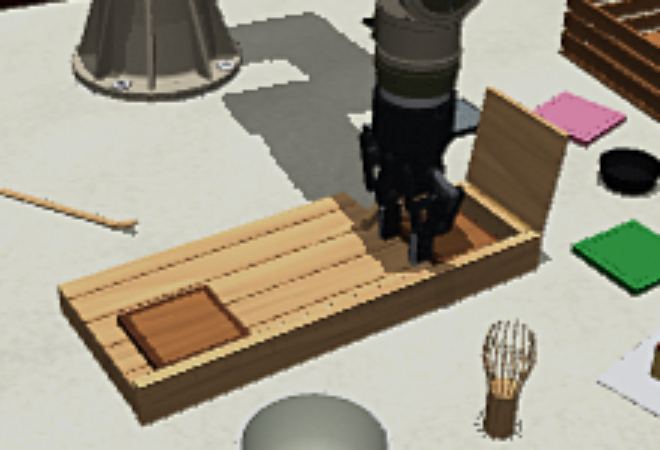

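The plate is in the well at crop (455,235), with its rear hidden by the fingers. I'll push a little further, then back off to check.

Emit:
{"api": "move_arm", "payload": {
  "targets": [
    [[2,0,0],[0,0,0],0],
    [[3,0,0],[0,0,0],0],
    [[4,0,0],[0,0,0],0],
    [[4,0,0],[0,0,0],0]
  ]
}}

```text
clock: 18.85
tcp_pos: [0.5488, 0.0742, 0.0319]
orientation: [-0.0, 0.659, 0.752, 0.0]
wrist_force: [-0.7, -0.3, -0.0]
finger_gap: 0.0425
grip_force: 0.0
```

Emit:
{"api": "move_arm", "payload": {
  "targets": [
    [[-6,0,0],[0,0,0],0],
    [[-10,0,-40],[0,0,0],0],
    [[-60,0,-60],[0,0,0],0],
    [[-120,0,-60],[0,0,0],0],
    [[-180,0,-60],[0,0,0],0]
  ]
}}

```text
clock: 19.48
tcp_pos: [0.573, -0.1062, 0.0926]
orientation: [0.001, 0.659, 0.752, 0.0]
wrist_force: [0.5, 1.3, -0.6]
finger_gap: 0.0425
grip_force: 0.0
```

```bash
python3 -c "
from h import *
st()
p=shot('scene')
print([(ws(d['centre']),d['centre'][2],d['confidence']) for d in env.landmark_of('plate_a',p)][:4])
cv2.imwrite('pics/s4c.png',cv2.resize(p['pixels'][130:280,210:430,::-1],None,fx=3.5,fy=3.5))
"
```

```text
19.475 stand [  12.4 -105.7] 0.0926 gap 0.0425 F [ 0.5  1.3 -0.6]
[(array([  12.7, -167.3]), 0.0273, 0.58), (array([ 13.5, 135. ]), 0.0176, 0.54)]
```

View pics/s4c.png

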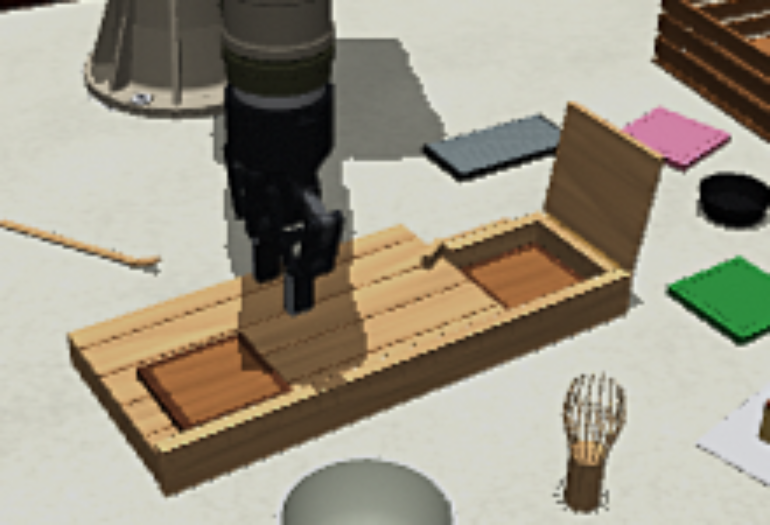

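The second plate lies flat in the well at crop (535,275). Next, behind plate_a.

Emit:
{"api": "move_arm", "payload": {
  "targets": [
    [[-50,0,0],[0,0,0],0],
    [[-100,0,0],[0,0,0],0],
    [[-136,0,0],[0,0,0],0],
    [[-136,0,30],[0,0,0],0],
    [[-136,0,60],[0,0,0],0]
  ]
}}

```text
clock: 20.2
tcp_pos: [0.5904, -0.2399, 0.0313]
orientation: [0.0, 0.66, 0.752, 0.0]
wrist_force: [1.0, -0.6, -0.7]
finger_gap: 0.0425
grip_force: 0.0
```

Emit:
{"api": "move_arm", "payload": {
  "targets": [
    [[0,0,0],[0,0,0],0],
    [[12,0,0],[0,0,0],0],
    [[24,0,0],[0,0,0],0],
    [[36,0,0],[0,0,0],0],
    [[48,0,0],[0,0,0],0]
  ]
}}

```text
clock: 20.82
tcp_pos: [0.584, -0.1907, 0.0324]
orientation: [0.0, 0.659, 0.752, -0.0]
wrist_force: [-0.0, -1.1, 1.1]
finger_gap: 0.0431
grip_force: 0.9
```

```bash
python3 -c "
from h import *
st();print(go(12,65,32,-90))"
```

```text
20.825 stand [  12.5 -190.9] 0.0324 gap 0.0431 F [-0.  -1.1  1.1]
(array([2.559e+02, 2.000e-01, 2.000e-01]), array([0.  , 0.01, 0.02]))
```

Emit:
{"api": "move_arm", "payload": {
  "targets": [
    [[15,0,0],[0,0,0],0],
    [[30,0,0],[0,0,0],0],
    [[45,0,0],[0,0,0],0],
    [[60,0,0],[0,0,0],0],
    [[75,0,0],[0,0,0],0]
  ]
}}

```text
clock: 21.45
tcp_pos: [0.5741, -0.1161, 0.0319]
orientation: [0.0, 0.659, 0.752, 0.0]
wrist_force: [-0.1, -1.7, 1.0]
finger_gap: 0.0424
grip_force: 0.8
```

Emit:
{"api": "move_arm", "payload": {
  "targets": [
    [[15,0,0],[0,0,0],0],
    [[30,0,0],[0,0,0],0],
    [[45,0,0],[0,0,0],0],
    [[60,0,0],[0,0,0],0],
    [[75,0,0],[0,0,0],0]
  ]
}}

```text
clock: 22.08
tcp_pos: [0.5641, -0.0418, 0.0318]
orientation: [-0.0, 0.659, 0.752, 0.0]
wrist_force: [0.9, -1.7, 1.2]
finger_gap: 0.0425
grip_force: 0.7
```

Emit:
{"api": "move_arm", "payload": {
  "targets": [
    [[12,0,0],[0,0,0],0],
    [[24,0,0],[0,0,0],0],
    [[36,0,0],[0,0,0],0],
    [[48,0,0],[0,0,0],0],
    [[60,0,0],[0,0,0],0]
  ]
}}

```text
clock: 22.7
tcp_pos: [0.5562, 0.0174, 0.0318]
orientation: [-0.0, 0.659, 0.752, -0.0]
wrist_force: [-0.8, -2.4, 0.6]
finger_gap: 0.0428
grip_force: 0.6
```

```bash
python3 -c "
from h import *
st();print(go(12,76,32,-90))"
```

```text
22.7 stand [11.7 19. ] 0.0318 gap 0.0428 F [-0.8 -2.4  0.6]
(array([56.9,  0.4, -0.2]), array([-0.  , -0.  ,  0.01]))
```

Emit:
{"api": "move_arm", "payload": {
  "targets": [
    [[12,0,0],[0,0,0],0],
    [[24,0,0],[0,0,0],0],
    [[36,0,0],[0,0,0],0],
    [[46,0,0],[0,0,0],0],
    [[52,0,0],[0,0,0],0]
  ]
}}

```text
clock: 23.32
tcp_pos: [0.5494, 0.0691, 0.0318]
orientation: [-0.0, 0.659, 0.752, 0.0]
wrist_force: [-0.3, 0.3, 0.4]
finger_gap: 0.0428
grip_force: 0.2
```

Emit:
{"api": "move_arm", "payload": {
  "targets": [
    [[2,0,0],[0,0,0],0],
    [[4,0,0],[0,0,0],0],
    [[5,0,0],[0,0,0],0],
    [[5,0,0],[0,0,0],0]
  ]
}}

```text
clock: 23.82
tcp_pos: [0.549, 0.0731, 0.0319]
orientation: [0.0, 0.659, 0.752, 0.0]
wrist_force: [-0.4, -1.2, 0.3]
finger_gap: 0.0424
grip_force: 0.0
```

```bash
python3 -c "
from h import *
st()"
```

```text
23.825 stand [11.8 75.2] 0.0319 gap 0.0424 F [-0.4 -1.2  0.3]
```

Emit:
{"api": "move_arm", "payload": {
  "targets": [
    [[2,0,0],[0,0,0],0],
    [[2,0,0],[0,0,0],0]
  ]
}}

```text
clock: 24.08
tcp_pos: [0.5487, 0.0752, 0.0319]
orientation: [0.0, 0.659, 0.752, 0.0]
wrist_force: [0.3, -0.8, 0.5]
finger_gap: 0.0424
grip_force: 0.2
```

Emit:
{"api": "move_arm", "payload": {
  "targets": [
    [[-6,0,0],[0,0,0],0],
    [[-12,0,-40],[0,0,0],0.5],
    [[-60,0,-80],[0,0,0],1],
    [[-110,0,-120],[0,0,0],1]
  ]
}}

```text
clock: 24.58
tcp_pos: [0.563, -0.0336, 0.1522]
orientation: [0.0, 0.659, 0.753, 0.0]
wrist_force: [0.9, 0.3, 0.0]
finger_gap: 0.0002
grip_force: 0.0
```

```bash
python3 -c "
from h import *
st()
p=shot('scene')
print([(ws(d['centre']),d['centre'][2],d['confidence']) for d in env.landmark_of('plate_a',p)][:4],[(ws(d['centre']),d['centre'][2]) for d in env.landmark_of('lid_edge',p)][:1])
cv2.imwrite('pics/s5c.png',cv2.resize(p['pixels'][130:280,210:430,::-1],None,fx=3.5,fy=3.5))
"
```

```text
24.575 stand [ 11.9 -32.4] 0.1522 gap 0.0002 F [0.9 0.3 0. ]
[(array([ 14.3, 134.2]), 0.0256, 0.82)] [(array([ 14.1, 210.9]), 0.1529)]
```

View pics/s5c.png

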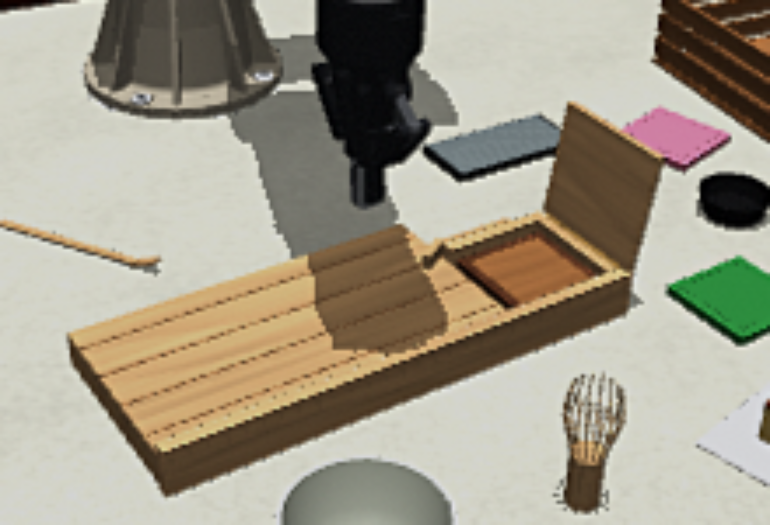

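The top plate looks flat in the well at crop (530,270). I'll tap it gently to confirm its height.

Emit:
{"api": "move_arm", "payload": {
  "targets": [
    [[50,0,20],[0,0,0],1],
    [[100,0,40],[0,0,0],1],
    [[130,0,80],[0,0,0],1],
    [[130,0,105],[0,0,0],1],
    [[130,0,111],[0,0,0],1]
  ]
}}

```text
clock: 25.35
tcp_pos: [0.5428, 0.0974, 0.037]
orientation: [-0.002, 0.658, 0.753, -0.002]
wrist_force: [0.3, -0.7, -0.2]
finger_gap: 0.0002
grip_force: 0.0
```

Emit:
{"api": "move_arm", "payload": {
  "targets": [
    [[0,0,2],[0,0,0],1],
    [[0,0,5],[0,0,0],1],
    [[0,0,5],[0,0,0],1]
  ]
}}

```text
clock: 25.72
tcp_pos: [0.5469, 0.0959, 0.0361]
orientation: [0.001, 0.659, 0.752, 0.001]
wrist_force: [-0.6, 0.2, 2.9]
finger_gap: -0.0
grip_force: 1.4
```

```bash
python3 -c "
from h import *
st()"
```

```text
25.725 stand [12.6 98.1] 0.0361 gap -0.0 F [-0.6  0.2  2.9]
```

Contact came at z = 36 mm, so the pile is seated. Now the lid.

Emit:
{"api": "move_arm", "payload": {
  "targets": [
    [[0,0,-60],[0,0,0],1],
    [[0,0,-120],[0,0,0],1],
    [[0,0,-165],[0,0,0],1],
    [[50,0,-168],[0,0,0],1],
    [[105,0,-168],[0,0,0],1]
  ]
}}

```text
clock: 26.35
tcp_pos: [0.5335, 0.2005, 0.2052]
orientation: [0.001, 0.66, 0.751, 0.002]
wrist_force: [1.6, 0.3, -0.8]
finger_gap: -0.0002
grip_force: 0.0
```

Emit:
{"api": "move_arm", "payload": {
  "targets": [
    [[45,0,0],[0,0,0],1],
    [[45,0,40],[0,0,0],1],
    [[45,0,75],[0,0,0],1],
    [[45,0,75],[0,0,0],1]
  ]
}}

```text
clock: 26.85
tcp_pos: [0.5243, 0.2442, 0.1258]
orientation: [-0.001, 0.659, 0.752, -0.002]
wrist_force: [0.1, 0.3, 0.7]
finger_gap: -0.0001
grip_force: 0.0
```

```bash
python3 -c "
from h import *
st();print(go(12,211,127,-90))"
```

```text
26.85 stand [  9.3 248. ] 0.1258 gap -0.0001 F [0.1 0.3 0.7]
(array([-37. ,   2.6,  -1.1]), array([-0.03,  0.  ,  0.01]))
```

Emit:
{"api": "move_arm", "payload": {
  "targets": [
    [[-20,0,0],[0,0,0],1],
    [[-39,0,-3],[0,0,0],1],
    [[-50,0,-3],[0,0,0],1],
    [[-61,0,-2],[0,0,0],1],
    [[-72,0,1],[0,0,0],1]
  ]
}}

```text
clock: 27.48
tcp_pos: [0.5364, 0.1727, 0.1275]
orientation: [0.001, 0.659, 0.752, 0.001]
wrist_force: [0.7, 0.3, 0.9]
finger_gap: -0.0
grip_force: 0.9
```

```bash
python3 -c "
from h import *
st()
p=shot('scene');print([(ws(d['centre']),d['centre'][2]) for d in env.landmark_of('lid_edge',p)][:1])"
```

```text
27.475 stand [ 12.1 175.6] 0.1275 gap -0.0 F [0.7 0.3 0.9]
[(array([ 11.4, 153.1]), 0.1468)]
```

Emit:
{"api": "move_arm", "payload": {
  "targets": [
    [[-11,0,6],[0,0,0],1],
    [[-20,0,11],[0,0,0],1],
    [[-30,0,18],[0,0,0],1],
    [[-38,0,25],[0,0,0],1],
    [[-46,0,34],[0,0,0],1]
  ]
}}

```text
clock: 28.2
tcp_pos: [0.5416, 0.1275, 0.0922]
orientation: [-0.0, 0.659, 0.752, -0.0]
wrist_force: [0.1, 0.5, -0.5]
finger_gap: -0.0001
grip_force: 0.6
```

Emit:
{"api": "move_arm", "payload": {
  "targets": [
    [[-5,0,10],[0,0,0],1],
    [[-10,0,20],[0,0,0],1],
    [[-13,0,31],[0,0,0],1],
    [[-15,0,39],[0,0,0],1],
    [[-15,0,42],[0,0,0],1]
  ]
}}

```text
clock: 28.82
tcp_pos: [0.5438, 0.1133, 0.0535]
orientation: [0.0, 0.659, 0.752, 0.001]
wrist_force: [-11.8, 0.2, 39.5]
finger_gap: 0.0001
grip_force: 19.4
```

```bash
python3 -c "
from h import *
st()
p=shot('scene');print([(ws(d['centre']),d['centre'][2]) for d in env.landmark_of('lid_edge',p)][:1])"
```

```text
28.825 stand [ 11.8 115.7] 0.0535 gap 0.0001 F [-11.8   0.2  39.5]
[(array([13.1, 83.3]), 0.0458)]
```

Lid shut, since it pushes back firmly at 53.5 mm. I'll retract and verify.

Emit:
{"api": "move_arm", "payload": {
  "targets": [
    [[0,0,-30],[0,0,0],1],
    [[0,0,-80],[0,0,0],1],
    [[-60,0,-130],[0,0,0],1],
    [[-60,0,-130],[0,0,0],1]
  ]
}}

```text
clock: 29.42
tcp_pos: [0.5535, 0.0519, 0.1836]
orientation: [0.002, 0.66, 0.752, 0.001]
wrist_force: [0.6, -0.7, -0.4]
finger_gap: -0.0002
grip_force: 0.0
```

```bash
python3 -c "
from h import *
st()
p=shot('scene','s6.png')
for t in ['lid_edge','caddy','mat']: print(t,[(d['centre'],d['confidence']) for d in env.landmark_of(t,p)][:2])
"
```

```text
29.425 stand [13.5 53.6] 0.1836 gap -0.0002 F [ 0.6 -0.7 -0.4]
lid_edge [([0.5486, 0.0809, 0.0535], 0.98)]
caddy [([0.4909, -0.3848, 0.0038], 0.68)]
mat [([0.4919, -0.3887, -0.0005], 0.93), ([0.7957, -0.1366, 0.0003], 0.22)]
```

View pics/s6.png

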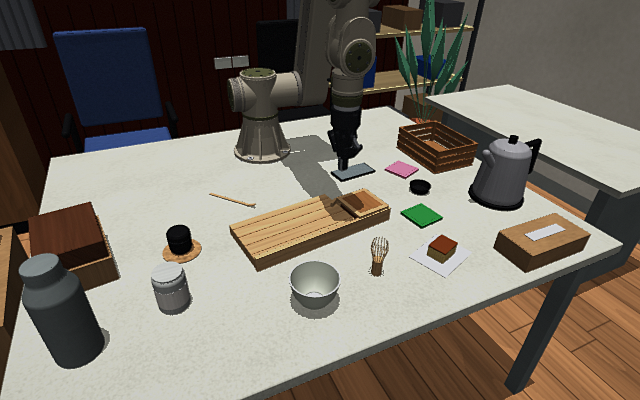

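The scene shows the caddy upright on the mat at (180,240), the lid flat over the well at (360,203) and the bystanders in place. Handing in.

```bash
python3 -c "
from h import *
print(env.hand_in())"
```

```text
the job is handed in; nothing more can be done
None
```

I handed the job in at about 29 s of the 72 s: the caddy stands upright on the cork mat, all three plates lie flat in the well and the lid is shut over them; the hand-in gave no verdict.

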